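# Kit the parts for one singing-bird cage

## Robot

A 6-joint arm with a two-finger parallel gripper is mounted at the origin on the work surface. World frame = base frame: x ahead of the robot, y to its left, z up, the work surface at z = 0. Lengths are in m, angles in degrees, forces in N, time in s.
With the tool pointing down it reaches from about 0.25 to 0.725 m from the base axis. Payload 4 kg.
Tool frame: the origin (TCP) lies midway between the tips of the shut fingers; the grasp point (between the pads) lies 19 mm behind it (manip.grasp_offset is the z of the grasp point in the tool frame, in m); z points along the fingers, y is the line along which they close (so a half turn about z gives the same grasp; the last joint's range is limited). The gripper opens to 85 mm and grips with 20 to 120 N. Pads are 22 mm wide; open, the fingers measure 114 mm over their backs; the gripper's body (76 mm by 85 mm) begins 54 mm behind the grasp point. The pads swing forward as they close: fully open they stand 13 mm farther back than shut.
Start: joints at [-66.463, 13.785, 0.286, 76.501, 0, 90], TCP at [0.2, -0.458, 0.231] pointing down, gripper open.
Joint ranges: [-155.79, 155.79], [-60.16, 107.12], [-62.33, 73.08], [-114, 123.19], [-81.49, 82.49], [-180, 180]. Speed limits (degrees/s): [159.86, 159.86, 180, 180, 180, 180].

## Interface

Orientations are given as a 3x3 rotation matrix whose columns are the frame's x, y, z axes.
In Python, from workcell import manip, viewer gives the robot as it stands.
- The arm moves only by the tool step_arm, never from a script. Its argument "rows" is a list that holds one entry, the list of rows, each a list of 5 numbers: the finger opening in m, from 0 to 0.0854, then the shift along the tool's x, y, z in m, then the turn about the tool's z in rad. A call has 1 to 10 rows; each row shifts and turns the commanded pose from where the row before left it, along the tool's axes as they then stand; what a row does not reach is not made up. A row lasts 1/8 s, in which the tool goes at most 62.5 mm and 10.7 degrees, less where a joint would pass 70% of its speed; a pose out of reach is approached as far as the arm can. A call with a gripper value outside its range is refused whole. The fingers move at their own pace and stop on an object; "grip_force" is the grip in N (left out, the last holds). Time passes only in rows, so rows that do not move let the fingers close. It gives the time, the measured TCP pose, the force, the opening and the grip force at its end, in the units of the state.
- manip.sense(): the state, without advancing time (a new reading comes with each control period).
- viewer.capture(name): name is "scene" or "top" or "wrist"; returns (picture, depth): 420x560x3 uint8, red, green, blue; 420x560 float32, m along the optical axis (not along the pixel's ray), 0 where there is no reading.
- viewer.calibration(name): a dict with "fx", "fy", "cx", "cy" (pixels), "pose" (4x4, takes a point from camera to world coordinates). Camera axes: x right, y down, z forward; pixel columns grow to the right and rows downward; lengths in m; the calibration is good to about 2 mm. A picture is of the moment at which its call begins: read the wrist's pose just before it. calibration takes no time and is no camera call; for the wrist camera it gives the pose at the moment of the call.
- manip.finish_job(): hands the job in; it is judged then, once.
The state is a dict: "time": time; "q": joint angles; "qd": joint speeds; "joint_torque": joint torques, N m; "position": TCP position; "tool_rot": TCP orientation; "force": force on the tool from outside, world axes, zero at the start; "moment": the same for the moment, N m; "opening": opening from 0.0 (shut) to 1.0 (fully open); "finger_force": force on a finger pad.
Only numpy, scipy, OpenCV 4.12 (cv2) and the standard library are available. Lean on these libraries where they do the work, as an engineer would, in place of code of your own. Each camera call takes 0.05 s, during which the arm holds its last target. There are 200 camera calls.

## Task

Gather the parts of one singing bird into the oak caddy: the brass snail cam into the green dish, the copper whistle tube into the white dish, the red bird standing upright in the yellow dish and the silver cage door into the black dish, the other three flat on the floor of their dishes. Set each one down gently, do not drop it, and leave the plain round brass disc and the blue bird, which belong to another job, where they are.

Things in the scene. Friction and masses are not known exactly. Their poses are not given: they have to be found in the camera images.
- snail_cam: brass snail cam lying flat: a 6 mm thick plate of spiral outline, radius growing from 10 to 34 mm round one turn and then stepping back, with a round upright brass hub of 14 mm diameter that stands to 30 mm above the underside (grip the hub above the plate). Origin: centre of the underside, on the hub's axis; z up. 0.06 to 0.11 kg.
- whistle: copper whistle tube lying level: round tube of 14 mm diameter with square 16 mm end pieces that stop it rolling, 64 mm long over all (from x = -32 to +32 mm); a dark sound window near the -x end. Origin: middle of the tube on its axis, 8 mm above what it lies on; x along the tube, z up. Bare round tube from x = -18 to +26 mm. 0.04 to 0.08 kg.
- red_bird: small bright red enamelled bird standing on a round brass foot (36 mm diameter, 5 mm thick). Body along x, beak to +x, 22 mm wide with level axis 29 mm above the underside, widest from x = -12 to +12 mm; head top 48 mm above the underside; from tail to beak about 80 mm. Origin: centre of the foot's underside; z up. 0.05 to 0.09 kg.
- cage_door: silver-plated birdcage door lying flat: barred rectangular frame 60 mm (x) by 44 mm (y), 5 mm thick, with a round upright pull knob of 12 mm diameter at its middle that stands to 28 mm above the underside. Origin: centre of the underside, on the knob's axis; z up. 0.04 to 0.08 kg.
- round_disc: look-alike to be left alone: plain round brass disc, 48 mm diameter, 6 mm thick, with the same 14 mm hub, 30 mm tall. Origin: centre of the underside; z up.
- blue_bird: look-alike to be left alone: bird of the same form and size as the red one, but blue. Origin: centre of the foot's underside; z up, beak to +x.
- dish_green: green square plastic dish for the snail cam, fixed, one of four in a two by two block inside a low square oak caddy (222 mm outside, rim 22 mm above the work surface, fixed). Outside 100 x 100 mm, 15 mm high, walls 3 mm (inside 94 mm square), floor 3 mm thick. Origin: centre of its underside, which is 5 mm above the work surface; x and y run parallel to its sides, z up.
- dish_white: white square plastic dish for the whistle, fixed, one of four in a two by two block inside a low square oak caddy (222 mm outside, rim 22 mm above the work surface, fixed). Outside 100 x 100 mm, 15 mm high, walls 3 mm (inside 94 mm square), floor 3 mm thick. Origin: centre of its underside, which is 5 mm above the work surface; x and y run parallel to its sides, z up.
- dish_yellow: yellow square plastic dish for the red bird, fixed, one of four in a two by two block inside a low square oak caddy (222 mm outside, rim 22 mm above the work surface, fixed). Outside 100 x 100 mm, 15 mm high, walls 3 mm (inside 94 mm square), floor 3 mm thick. Origin: centre of its underside, which is 5 mm above the work surface; x and y run parallel to its sides, z up.
- dish_black: black square plastic dish for the cage door, fixed, one of four in a two by two block inside a low square oak caddy (222 mm outside, rim 22 mm above the work surface, fixed). Outside 100 x 100 mm, 15 mm high, walls 3 mm (inside 94 mm square), floor 3 mm thick. Origin: centre of its underside, which is 5 mm above the work surface; x and y run parallel to its sides, z up.
Not all that is in view belongs to the job. What is meant by the whistle is not turquoise, and is the smaller of those in its own colour. Leave any turquoise look-alike of the cage_door alone.

How it is judged:
By the outcome, as a careful person would: the job done as asked, in the order asked, and still so for the second after the job is handed in, with the robot touching nothing.
It also fails if it takes over 102 s, if anything falls off the work surface, if the arm or the gripper's body presses on something with over 40 N, if the wrist force passes 120 N, or if a joint passes its speed limit or range.

## Working session

There is one attempt and no reset: what is moved stays moved. The work goes in short steps, Python scripts to look and compute and a tool call to move; the robot and the scene stay as the last step left them, time stands still between calls to the robot, and variables do not carry over. Pictures are saved under pics/ and viewed, at most 14 in all, crops included, and the job is handed in when it is done.

Besides the shell and the picture viewer there is one more tool, called after "Call:" by a JSON object that holds its "api" and its "payload", one argument or row to a line. step_arm: Moves the arm, as the interface text tells. Its arguments: {"type":"object","properties":{"rows":{"type":"array"},"grip_force":{"type":"number"}},"required":["rows"]}

```bash
mkdir -p pics; ls; python3 - <<'E'
from workcell import manip, viewer
import cv2, numpy as np
for n in ("top","scene"):
    p,d=viewer.capture(n); cv2.imwrite(f"pics/{n}0.png",p[:,:,::-1]); np.save(f"pics/{n}0.npy",d)
    c=viewer.calibration(n); print(n,c["fx"],c["cx"],c["cy"]); print(np.round(c["pose"],3))
s=manip.sense(); print(s["time"],s["position"],np.round(s["tool_rot"],3),s["force"],s["opening"],manip.grasp_offset)
E
```

```text
pics
top 423.3098759812168 279.09920910817374 209.64966898852092
[[-0.017 -0.985  0.17   0.416]
 [-1.     0.018  0.008 -0.01 ]
 [-0.011 -0.17  -0.985  0.942]
 [ 0.     0.     0.     1.   ]]
scene 516.6028151270583 275.17874378506417 197.70451600543018
[[ 0.649  0.535 -0.541  1.155]
 [ 0.761 -0.46   0.458 -0.451]
 [-0.004 -0.708 -0.706  0.774]
 [ 0.     0.     0.     1.   ]]
0.1 [ 0.19944677 -0.45790156  0.23050769] [[ 0.917  0.399 -0.001]
 [ 0.399 -0.917  0.002]
 [-0.    -0.002 -1.   ]] [-0.0464532   0.46252655 -0.2556643 ] 0.9993602857419595 -0.0187
```

View pics/top0.png

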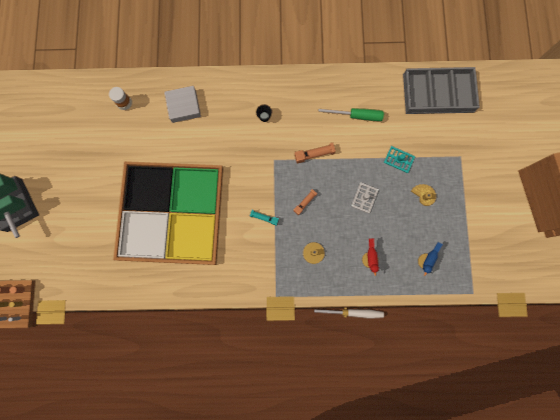

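View pics/scene0.png

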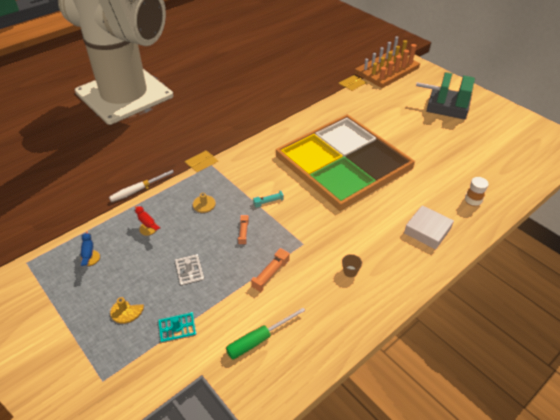

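The top view shows the small copper whistle at about (306,202), with the larger copper one at (316,153) and a turquoise one at (264,217). The snail cam, with its stepped outline, is at (427,195) and the plain disc at (314,253). The red bird is at (373,257), the silver door at (365,197) and the caddy at about (168,213).

```bash
cat > h.py <<'E'
import cv2, numpy as np
def ray(cal,uv,z):
    uv=np.atleast_2d(np.array(uv,float)); P=cal["pose"]
    d=np.c_[(uv[:,0]-cal["cx"])/cal["fx"],(uv[:,1]-cal["cy"])/cal["fy"],np.ones(len(uv))]@P[:3,:3].T
    return P[:3,3]+d*((z-P[2,3])/d[:,2])[:,None]
def cloud(cal,depth):
    v,u=np.mgrid[:depth.shape[0],:depth.shape[1]]
    c=np.stack([(u-cal["cx"])/cal["fx"]*depth,(v-cal["cy"])/cal["fy"]*depth,depth],-1)
    return c@cal["pose"][:3,:3].T+cal["pose"][:3,3]
def mask(rgb,lo,hi,box=None):
    m=cv2.inRange(cv2.cvtColor(rgb,cv2.COLOR_RGB2HSV),lo,hi)
    if box:
        u0,v0,u1,v1=box; k=np.zeros_like(m); k[v0:v1,u0:u1]=255; m&=k
    return m
def pts(m):
    v,u=np.nonzero(m); return np.c_[u,v].astype(float)
def axis(xy):
    xy=xy[:,:2]; w,V=np.linalg.eigh(np.cov((xy-xy.mean(0)).T)); a=V[:,1]
    return np.degrees(np.arctan2(a[1],a[0])), np.sqrt(w)
E
python3 - <<'E'
from h import *; from workcell import viewer
p=cv2.imread("pics/top0.png")[:,:,::-1].copy(); d=np.load("pics/top0.npy"); cal=viewer.calibration("top")
C=cloud(cal,d)
def z(u,v): return np.round(np.median(C[v-3:v+4,u-3:u+4,2]),4)
print("mat",z(340,230),z(290,280),"wood",z(250,140),z(240,280),"dish floors",z(148,187),z(195,190),z(142,236),z(190,238))
for n,lo,hi,b,h in [("green",(45,100,40),(85,255,255),(160,160,225,220),.008),("yellow",(22,150,120),(32,255,255),(165,205,225,268),.008),
  ("white",(0,0,150),(180,60,255),(110,205,172,268),.008),("black",(0,0,0),(180,255,45),(115,160,175,216),.008),
  ("snail",(15,100,90),(30,255,255),(405,175,445,212),.006),("disc",(15,100,90),(30,255,255),(298,238,330,270),.006),
  ("whistle",(5,100,90),(18,255,255),(290,185,322,218),.008),("red",(170,130,80),(180,255,255),(355,230,385,280),.029),("red2",(0,130,80),(6,255,255),(355,230,385,280),.029),
  ("door",(0,0,140),(180,60,255),(345,175,385,220),.005)]:
    m=mask(p,lo,hi,b); q=pts(m)
    if len(q)<10: print(n,"none"); continue
    w=ray(cal,q,h); r=cv2.minAreaRect((w[:,:2]*1000).astype(np.float32))
    print(n,len(q),"c",np.round(w.mean(0)[:2],4),"rect",np.round(r[0],1),np.round(r[1],1),round(r[2],1),"ax",np.round(axis(w)[0],1))
E
```

```text
mat 0.0004 0.0004 wood -0.0001 -0.0001 dish floors 0.008 0.0079 0.0078 0.0079
green 2046 c [0.6257 0.1911] rect [626.2 191.2] [103.8 103.4] 86.4 ax 68.6
yellow 2071 c [0.5211 0.1965] rect [521.6 196.9] [102.2 101.5] 86.4 ax 135.3
white 1849 c [0.5273 0.2975] rect [528.1 302.5] [102.2 101.4] 86.5 ax 176.5
black 1985 c [0.6317 0.2945] rect [632.1 294.6] [102.8 102.1] 86.4 ax 84.0
snail 355 c [ 0.6075 -0.3298] rect [ 608.3 -330.4] [53.2 42.5] 35.7 ax -136.7
disc 364 c [ 0.4802 -0.0758] rect [480.5 -76. ] [46.3 46.1] 89.0 ax 121.9
whistle 181 c [ 0.5943 -0.0602] rect [594.6 -60.3] [16.  66.1] 46.1 ax 137.7
red none
red2 249 c [ 0.4679 -0.2   ] rect [ 471.4 -199.1] [69.2 19.9] 4.0 ax -176.6
door 358 c [ 0.6025 -0.1929] rect [ 591.9 -189.1] [45.2 83.9] 65.9 ax 155.9
```

Call:
{"api": "step_arm", "payload": {
  "rows": [
    [[0.05,0.051,0.0055,0,0],[0.05,0.051,0.0055,0,0],[0.05,0.051,0.0055,0,0],[0.05,0.051,0.0055,0,0],[0.05,0.051,0.0055,0,0],[0.05,0.051,0.0055,0,0],[0.05,0.051,0.0055,0,0],[0.05,0.051,0.0055,0,0],[0.05,0,0,0,0],[0.05,0,0,0,0]]
  ],
  "grip_force": 30
}}

```text
time: 1.35
position: [0.5908, -0.3356, 0.2302]
tool_rot: [[0.917, 0.4, -0.002], [0.4, -0.917, 0.001], [-0.002, -0.002, -1.0]]
force: [-0.3, 0.3, -0.8]
opening: 0.586
finger_force: 0.0
```

```bash
cat >> h.py <<'E'
def look(name):
    from workcell import manip, viewer
    cal=viewer.calibration("wrist"); p,d=viewer.capture("wrist")
    cv2.imwrite(f"pics/{name}.png",p[:,:,::-1]); np.save(f"pics/{name}.npy",d)
    s=manip.sense(); R=np.array(s["tool_rot"]); t=np.array(s["position"])
    print("t",round(s["time"],2),"pos",np.round(t,4),"yaw x",round(np.degrees(np.arctan2(R[1,0],R[0,0])),2),"open",round(s["opening"],3))
    return p,d,cal,t,R
def go(t,R,w):
    print("tool shift",np.round(R.T@(np.array(w)-t),4))
E
python3 - <<'E'
from h import *
p,d,cal,t,R=look("w1")
print(np.round(cal["pose"],3), cal["fx"],cal["cx"],cal["cy"])
C=cloud(cal,d)
# hub: points high above mat of brass colour
m=(mask(p,(15,80,60),(32,255,255))>0)&(d>0)&(C[...,2]>.024)&(C[...,2]<.034)
q=C[m]; print(len(q),np.round(q.mean(0),4) if len(q) else '', np.round(np.ptp(q,axis=0),4) if len(q) else '')
E
```

```text
t 1.4 pos [ 0.5903 -0.3361  0.2309] yaw x 23.5 open 0.588
[[ 0.399 -0.883 -0.249  0.654]
 [-0.917 -0.385 -0.107 -0.308]
 [-0.001  0.271 -0.963  0.372]
 [ 0.     0.     0.     1.   ]] 321.381464516361 284.34207994022063 206.29344804339752
295 [ 0.5477 -0.2052  0.0289] [0.3727 0.4836 0.0072]
```

View pics/w1.png

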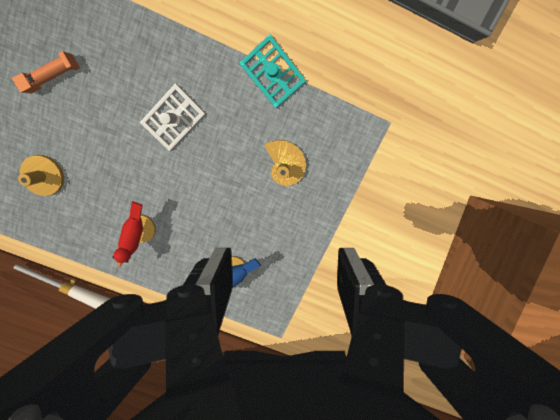

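The wrist view has the snail hub top at about (285,172), the door knob at (169,118), the red bird at (130,235) with its foot at (148,228), and the whistle at (45,72).

```bash
python3 - <<'E'
from h import *; from workcell import manip, viewer
s=manip.sense(); R=np.array(s["tool_rot"]); t=np.array(s["position"]); cal=viewer.calibration("wrist")
p=cv2.imread("pics/w1.png")[:,:,::-1].copy(); d=np.load("pics/w1.npy"); C=cloud(cal,d)
def top(box,lo,hi):
    u0,v0,u1,v1=box; q=C[v0:v1,u0:u1].reshape(-1,3); q=q[(q[:,2]>lo)&(q[:,2]<hi)]
    r=cv2.minAreaRect((q[:,:2]*1000).astype(np.float32))
    print(box,len(q),"c",np.round(q.mean(0),4),"rect",[np.round(x,1) for x in r],"ax",np.round(axis(q)[0],1)); return q.mean(0)
h=top((262,138,310,188),.027,.04); top((262,138,310,188),.003,.01); go(t,R,[h[0],h[1],.25])
top((145,90,200,145),.024,.04); top((138,82,208,152),.003,.010)
top((10,45,80,95),.008,.025)
top((105,195,150,268),.022,.036); top((105,195,150,268),.038,.06); top((105,195,160,268),.003,.009)
E
```

```text
(262, 138, 310, 188) 128 c [ 0.5996 -0.3298  0.0304] rect [array([ 599.4, -329.8]), array([13.1, 11.9]), np.float64(23.7)] ax -156.3
(262, 138, 310, 188) 1202 c [ 0.6089 -0.3306  0.0064] rect [array([ 606. , -332.8]), array([59. , 41.8]), np.float64(36.0)] ax 49.0
tool shift [ 0.011  -0.0021 -0.0191]
(145, 90, 200, 145) 116 c [ 0.6024 -0.1958  0.0279] rect [array([ 602.2, -195.5]), array([10. , 11.6]), np.float64(23.5)] ax 116.7
(138, 82, 208, 152) 1407 c [ 0.603  -0.1959  0.005 ] rect [array([ 601.7, -196. ]), array([71.6, 72.2]), np.float64(23.7)] ax 157.9
(10, 45, 80, 95) 1059 c [ 0.5932 -0.062   0.0142] rect [array([593.8, -60.5]), array([17. , 65.1]), np.float64(47.7)] ax 137.6
(105, 195, 150, 268) 359 c [ 0.4777 -0.2027  0.0335] rect [array([ 473.5, -199.7]), array([66.3, 21. ]), np.float64(3.7)] ax -166.8
(105, 195, 150, 268) 488 c [ 0.4561 -0.2012  0.0416] rect [array([ 466.4, -200.9]), array([78.8, 17.2]), np.float64(0.9)] ax -175.3
(105, 195, 160, 268) 286 c [ 0.4656 -0.2083  0.005 ] rect [array([ 465.2, -208.7]), array([34.8, 17.4]), np.float64(13.9)] ax -166.0
```

Call:
{"api": "step_arm", "payload": {
  "rows": [
    [[0.05,0.0055,-0.001,0.05,0],[0.05,0.0055,-0.001,0.055,0],[0.05,0,0,0.055,0],[0.05,0,0,0.04,0],[0.05,0,0,0.02,0],[0.05,0,0,0,0],[0.0,0,0,0,0],[0.0,0,0,0,0],[0.0,0,0,0,0],[0.0,0,0,0,0]]
  ],
  "grip_force": 40
}}

```text
time: 2.65
position: [0.6016, -0.3306, 0.0137]
tool_rot: [[0.917, 0.399, 0.003], [0.399, -0.917, -0.002], [0.002, 0.003, -1.0]]
force: [-1.2, -1.1, 6.3]
opening: 0.139
finger_force: 39.3
```

```bash
python3 - <<'E'
from workcell import manip
s=manip.sense(); print(s["position"],s["opening"],s["finger_force"],s["force"],s["q"])
E
```

```text
[ 0.60164892 -0.33056541  0.01371792] 0.1390256459896094 39.251773953437805 [-1.22930707 -1.10106275  6.27277887] [-2.87686451e+01  4.32550336e+01  1.44859657e+01  6.10174093e+01
 -3.88461555e-02  1.27706268e+02]
```

Call:
{"api": "step_arm", "payload": {
  "rows": [
    [[0.0,0,0,-0.02,0],[0.0,0,0,-0.05,0],[0.0,0,0,-0.055,0],[0.0,0,0,-0.03,0]]
  ]
}}

```text
time: 3.15
position: [0.6019, -0.3301, 0.1706]
tool_rot: [[0.917, 0.4, 0.005], [0.4, -0.917, -0.003], [0.003, 0.004, -1.0]]
force: [-0.3, 0.1, -0.3]
opening: 0.146
finger_force: 39.1
```

```bash
python3 - <<'E'
from h import *; from workcell import viewer
C=cloud(viewer.calibration("top"),np.load("pics/top0.npy"))
q=C[155:272,108:232].reshape(-1,3); z=q[:,2]
r=cv2.minAreaRect((q[(z>.0195)&(z<.024)][:,:2]*1000).astype(np.float32)); print("rim",r)
p=cv2.imread("pics/top0.png")[:,:,::-1].copy(); 
for n,lo,hi,b in [("green",(45,100,40),(85,255,255),(160,160,225,220)),("yellow",(22,150,120),(32,255,255),(165,205,225,268)),("white",(0,0,150),(180,60,255),(110,205,172,268)),("black",(0,0,0),(180,255,45),(115,160,175,216))]:
    m=(mask(p,lo,hi,b)>0)&(C[...,2]<.0105)&(C[...,2]>.006); q=C[m]; r=cv2.minAreaRect((q[:,:2]*1000).astype(np.float32)); print(n,[np.round(x,1) for x in r])
d=look("w2"); C=cloud(d[2],d[1]); print(np.round(np.median(C[150:420:30,240:330:30,2],1),3))
E
```

```text
rim ((575.8031005859375, 242.7371826171875), (223.00856018066406, 222.25515747070312), 86.41822052001953)
green [array([626.2, 192.3]), array([ 99.9, 103.4]), np.float64(86.6)]
yellow [array([520. , 198.7]), array([99.5, 98.2]), np.float64(86.6)]
white [array([525.8, 297.7]), array([86.5, 97.5]), np.float64(86.3)]
black [array([630.1, 293.7]), array([92.4, 98. ]), np.float64(86.6)]
t 3.2 pos [ 0.6032 -0.3309  0.1746] yaw x 23.55 open 0.14
[0.001 0.    0.163 0.162 0.192 0.201 0.    0.247 0.257]
```

View pics/w2.png

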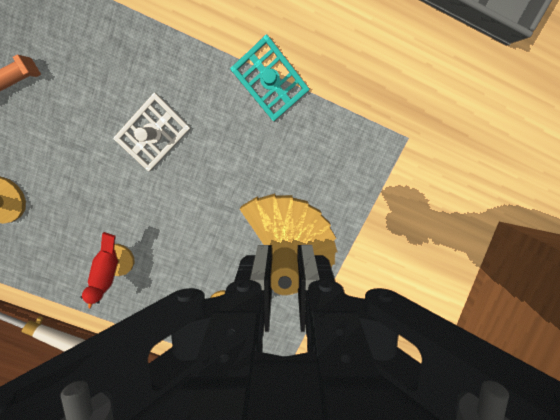

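The snail cam hangs level in the fingers, with its hub at about (285,270) in the picture. Next I carry it to the green dish.

Call:
{"api": "step_arm", "payload": {
  "rows": [
    [[0.0,0.0251,-0.0519,0,0],[0.0,0.0251,-0.0519,0,0],[0.0,0.0251,-0.0519,0,0],[0.0,0.0251,-0.0519,0,0],[0.0,0.0251,-0.0519,0,0],[0.0,0.0251,-0.0519,0,0],[0.0,0.0251,-0.0519,0,0],[0.0,0.0251,-0.0519,0,0],[0.0,0.0251,-0.0519,0,0],[0.0,0,0,0,0]]
  ]
}}

```text
time: 4.45
position: [0.6204, 0.1938, 0.1656]
tool_rot: [[0.914, 0.406, -0.0], [0.406, -0.914, 0.001], [0.0, -0.001, -1.0]]
force: [0.6, 0.3, 0.0]
opening: 0.141
finger_force: 39.2
```

Call:
{"api": "step_arm", "payload": {
  "rows": [
    [[0.0,0,0,0,0],[0.0,0,0,0,0],[0.0,0,0,0,0]]
  ]
}}

```text
time: 4.82
position: [0.6214, 0.1873, 0.1664]
tool_rot: [[0.918, 0.397, -0.0], [0.397, -0.918, -0.0], [-0.0, 0.0, -1.0]]
force: [0.4, -0.1, -1.3]
opening: 0.144
finger_force: 39.2
```

```bash
python3 - <<'E'
from h import *
p,d,cal,t,R=look("w3"); C=cloud(cal,d)
m=mask(p,(14,90,60),(32,255,255),(220,170,360,262))>0; q=C[m]; print(len(q),np.percentile(q[:,2],[5,25,50,75,95]),q.mean(0))
m=(mask(p,(45,100,40),(85,255,255))>0)&(C[...,2]<.0105)&(C[...,2]>.004); q=C[m]
r=cv2.minAreaRect((q[:,:2]*1000).astype(np.float32)); print("green floor",r)
E
```

```text
t 4.88 pos [0.6214 0.1875 0.1665] yaw x 23.42 open 0.138
7011 [-0.00080131  0.007507    0.15766432  0.15844161  0.16114212] [0.61658387 0.1786007  0.10073792]
green floor ((617.9854736328125, 138.28823852539062), (204.0064697265625, 104.41998291015625), 86.45536804199219)
```

View pics/w3.png

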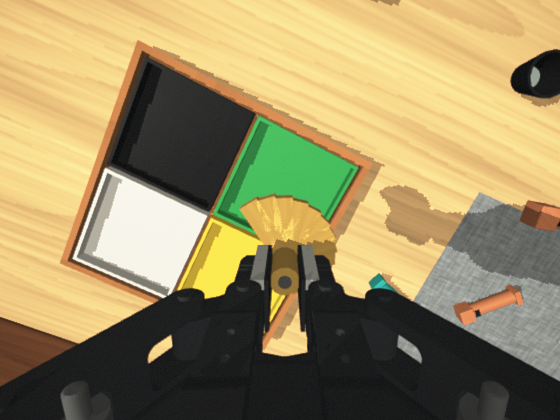

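The cam is level over the green dish in the picture, with its plate at z≈0.158. I lower it gently.

Call:
{"api": "step_arm", "payload": {
  "rows": [
    [[0.0,0.001,0,0.04,0],[0.0,0,0,0.05,0],[0.0,0,0,0.03,0],[0.0,0,0,0.014,0],[0.0,0,0,0.006,0],[0.0,0,0,0,0],[0.0,0,0,0,0],[0.0,0,0,0.002,0],[0.0,0,0,0,0]]
  ]
}}

```text
time: 6.0
position: [0.6222, 0.1894, 0.0247]
tool_rot: [[0.917, 0.399, 0.001], [0.399, -0.917, 0.0], [0.001, 0.0, -1.0]]
force: [-0.1, 0.1, -0.6]
opening: 0.144
finger_force: 39.2
```

Call:
{"api": "step_arm", "payload": {
  "rows": [
    [[0.0,0,0,0.001,0],[0.0,0,0,0.001,0],[0.0,0,0,0,0],[0.0,0,0,0,0]]
  ]
}}

```text
time: 6.5
position: [0.6221, 0.1893, 0.0223]
tool_rot: [[0.917, 0.399, -0.0], [0.399, -0.917, 0.0], [-0.0, -0.0, -1.0]]
force: [-1.0, -0.0, -0.7]
opening: 0.139
finger_force: 39.2
```

Call:
{"api": "step_arm", "payload": {
  "rows": [
    [[0.0,0,0,0.001,0],[0.0,0,0,0,0],[0.0,0,0,0,0]]
  ]
}}

```text
time: 6.88
position: [0.6222, 0.1893, 0.0217]
tool_rot: [[0.917, 0.399, 0.0], [0.399, -0.917, 0.0], [0.0, -0.0, -1.0]]
force: [-0.8, -0.2, 3.1]
opening: 0.141
finger_force: 39.6
```

Contact is felt at about 3 N. Now release, rise and turn toward the whistle.

Call:
{"api": "step_arm", "payload": {
  "rows": [
    [[0.03,0,0,0,0],[0.035,0,0,0,0],[0.04,0,0,-0.004,0],[0.04,0,0,-0.03,0],[0.04,0,0,-0.06,0],[0.04,0,0,-0.06,0],[0.045,-0.0251,0.0436,0,0],[0.045,-0.0251,0.0436,0,0],[0.045,-0.0251,0.0436,0,0],[0.045,-0.0251,0.0436,0,0]]
  ]
}}

```text
time: 8.12
position: [0.5995, -0.0122, 0.1757]
tool_rot: [[0.917, 0.4, 0.001], [0.4, -0.917, -0.0], [0.001, 0.0, -1.0]]
force: [0.8, -0.4, -0.4]
opening: 0.531
finger_force: 0.0
```

Call:
{"api": "step_arm", "payload": {
  "rows": [
    [[0.045,-0.0251,0.0436,0,0],[0.045,0,0,0,-0.18],[0.045,0,0,0,-0.18],[0.045,0,0,0,-0.18],[0.045,0,0,0,-0.18],[0.045,0,0,0,-0.18],[0.045,0,0,0,-0.18],[0.045,0,0,0,-0.18],[0.045,0,0,0,-0.18],[0.045,0,0,0,-0.18]]
  ]
}}

```text
time: 9.38
position: [0.5941, -0.0607, 0.1756]
tool_rot: [[-0.449, 0.893, 0.0], [0.893, 0.449, -0.0], [-0.0, 0.0, -1.0]]
force: [0.0, -1.2, 0.2]
opening: 0.525
finger_force: 0.0
```

Call:
{"api": "step_arm", "payload": {
  "rows": [
    [[0.045,0,0,0,-0.18],[0.045,0,0,0,-0.18],[0.045,0,0,0,0],[0.045,0,0,0,0]]
  ]
}}

```text
time: 9.88
position: [0.5941, -0.0607, 0.1754]
tool_rot: [[-0.729, 0.684, 0.0], [0.684, 0.729, -0.0], [-0.0, 0.0, -1.0]]
force: [-0.2, 0.7, 0.6]
opening: 0.527
finger_force: 0.0
```

```bash
python3 - <<'E'
from h import *; from workcell import viewer
p,d,cal,t,R=look("w4"); C=cloud(cal,d)
m=(mask(p,(4,110,70),(18,255,255))>0)&(C[...,2]>.007)&(C[...,2]<.019)&(np.hypot(C[...,0]-.594,C[...,1]+.061)<.045); q=C[m]
r=cv2.minAreaRect((q[:,:2]*1000).astype(np.float32)); print("whistle",[np.round(x,1) for x in r],len(q),axis(q)[0],q.mean(0), q[:,2].max())
go(t,R,[r[0][0]/1e3,r[0][1]/1e3,.004])
p,d=viewer.capture("top"); cv2.imwrite("pics/top1.png",p[150:280,100:240,::-1].repeat(4,0).repeat(4,1))
E
```

```text
t 9.93 pos [ 0.5941 -0.0607  0.1754] yaw x 136.87 open 0.53
whistle [array([593. , -59.4]), array([15.2, 63.2]), np.float64(47.2)] 932 137.35743553807154 [ 0.59253745 -0.05868568  0.01404819] 0.01786241178301795
tool shift [0.0018 0.0002 0.1714]
```

View pics/w4.png

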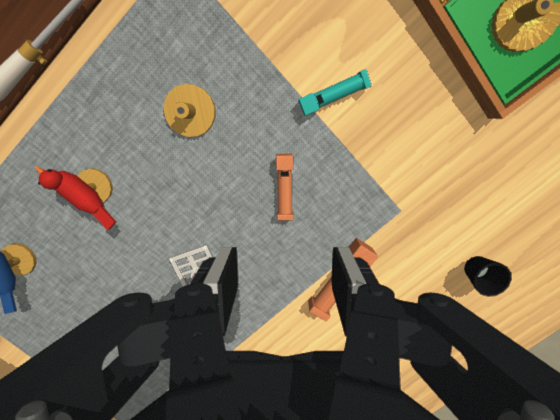

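View pics/top1.png

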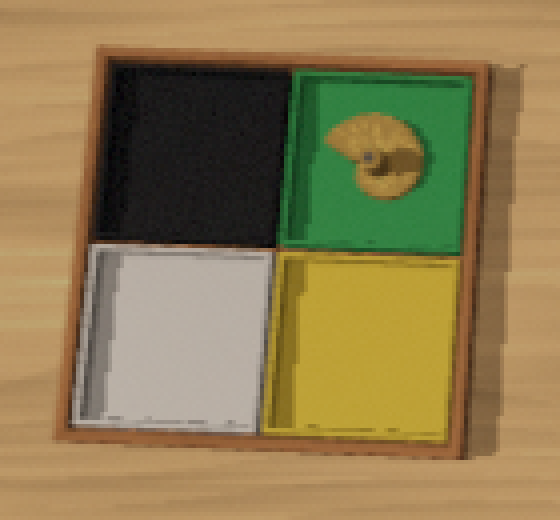

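The whistle is aligned with the tool between (285,160) and (285,215), and the top view shows the snail cam flat in the green dish. I descend in stages.

Call:
{"api": "step_arm", "payload": {
  "rows": [
    [[0.04,0.0005,0,0.04,0],[0.04,0,0,0.05,0],[0.04,0,0,0.04,0],[0.04,0,0,0.025,0],[0.04,0,0,0.009,0],[0.04,0,0,0,0],[0.04,0,0,0,0]]
  ]
}}

```text
time: 10.85
position: [0.595, -0.0605, 0.0128]
tool_rot: [[-0.731, 0.682, 0.003], [0.682, 0.731, -0.0], [-0.002, 0.002, -1.0]]
force: [0.7, 0.2, 0.1]
opening: 0.47
finger_force: 0.0
```

Call:
{"api": "step_arm", "payload": {
  "rows": [
    [[0.04,0,0,0.006,0],[0.03,0,0,0,0],[0.0,0,0,0,0],[0.0,0,0,0,0],[0.0,0,0,0,0],[0.0,0,0,0,0],[0.0,0,0,0,0]]
  ],
  "grip_force": 30
}}

```text
time: 11.72
position: [0.5939, -0.0604, 0.0056]
tool_rot: [[-0.731, 0.682, 0.0], [0.682, 0.731, -0.0], [-0.0, 0.0, -1.0]]
force: [-1.0, -0.1, 3.2]
opening: 0.143
finger_force: 30.4
```

Call:
{"api": "step_arm", "payload": {
  "rows": [
    [[0.0,0,0,-0.01,0],[0.0,0,0,-0.05,0],[0.0,0,0,-0.06,0],[0.0,0.0418,0.0309,0,0],[0.0,0.0418,0.0309,0,0],[0.0,0.0418,0.0309,0,0],[0.0,0.0418,0.0309,0,0],[0.0,0.0418,0.0309,0,0],[0.0,0.0418,0.0309,0,0],[0.0,0.0418,0.0309,0,0]]
  ]
}}

```text
time: 12.98
position: [0.5268, 0.299, 0.1256]
tool_rot: [[-0.731, 0.682, 0.0], [0.682, 0.731, -0.0], [-0.0, 0.0, -1.0]]
force: [0.2, 0.6, -0.5]
opening: 0.146
finger_force: 30.2
```

Call:
{"api": "step_arm", "payload": {
  "rows": [
    [[0.0,0,0,0,0],[0.0,0,0,0,0],[0.0,0,0,0,0],[0.0,0,0,0,0]]
  ]
}}

```text
time: 13.48
position: [0.5278, 0.296, 0.1254]
tool_rot: [[-0.73, 0.684, -0.0], [0.684, 0.73, -0.0], [-0.0, -0.0, -1.0]]
force: [0.0, 0.3, 0.1]
opening: 0.146
finger_force: 30.2
```

```bash
python3 - <<'E'
from h import *; from workcell import viewer
p,d,cal,t,R=look("w5"); C=cloud(cal,d)
m=(mask(p,(4,110,70),(18,255,255))>0)&(np.hypot(C[...,0]-t[0],C[...,1]-t[1])<.045)&(C[...,2]>.05); q=C[m]
print(len(q),q.mean(0),np.percentile(q[:,2],[5,50,95]))
go(t,R,[.5276,.2973,.0135])
E
```

```text
t 13.53 pos [0.5278 0.2962 0.1254] yaw x 136.87 open 0.145
3955 [0.52505845 0.29950218 0.13483027] [0.13002537 0.13427621 0.1361848 ]
tool shift [0.0009 0.0007 0.1119]
```

View pics/w5.png

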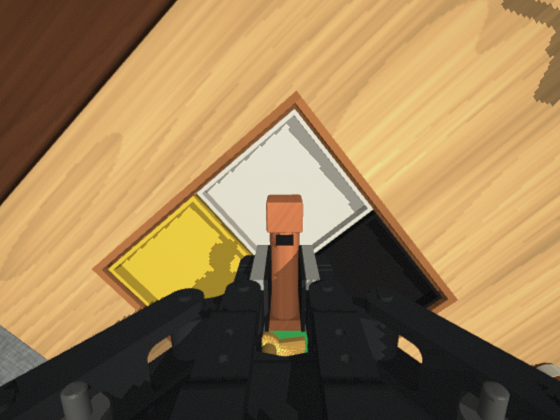

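The whistle is held level, seen from (285,200) to (285,330), over the white dish.

Call:
{"api": "step_arm", "payload": {
  "rows": [
    [[0.0,0,0,0.04,0],[0.0,0,0,0.04,0],[0.0,0,0,0.02,0],[0.0,0,0,0.008,0],[0.0,0,0,0,0],[0.0,0,0,0.001,0],[0.0,0,0,0.001,0],[0.0,0,0,0,0],[0.0,0,0,0,0]]
  ]
}}

```text
time: 14.65
position: [0.5275, 0.2975, 0.0156]
tool_rot: [[-0.731, 0.682, 0.0], [0.682, 0.731, 0.0], [-0.0, 0.001, -1.0]]
force: [1.2, -0.6, -0.6]
opening: 0.144
finger_force: 30.2
```

Call:
{"api": "step_arm", "payload": {
  "rows": [
    [[0.0,0,0,0.001,0],[0.0,0,0,0,0],[0.0,0,0,0,0]]
  ]
}}

```text
time: 15.02
position: [0.5273, 0.2974, 0.0143]
tool_rot: [[-0.731, 0.682, -0.0], [0.682, 0.731, -0.0], [0.0, -0.0, -1.0]]
force: [0.0, -0.1, -0.8]
opening: 0.147
finger_force: 30.2
```

Call:
{"api": "step_arm", "payload": {
  "rows": [
    [[0.0,0,0,0.001,0],[0.0,0,0,0,0],[0.0,0,0,0,0]]
  ]
}}

```text
time: 15.4
position: [0.5274, 0.2975, 0.0136]
tool_rot: [[-0.731, 0.682, 0.0], [0.682, 0.731, 0.0], [-0.0, 0.0, -1.0]]
force: [-0.9, -0.6, 2.8]
opening: 0.151
finger_force: 30.5
```

Call:
{"api": "step_arm", "payload": {
  "rows": [
    [[0.0,0,0,0.0005,0],[0.0,0,0,0,0],[0.0,0,0,0,0]]
  ]
}}

```text
time: 15.78
position: [0.5275, 0.2975, 0.0136]
tool_rot: [[-0.731, 0.682, 0.001], [0.682, 0.731, 0.0], [-0.0, 0.001, -1.0]]
force: [-0.7, -2.2, 4.8]
opening: 0.144
finger_force: 30.7
```

Call:
{"api": "step_arm", "payload": {
  "rows": [
    [[0.025,0,0,0,0],[0.03,0,0,0,0],[0.035,0,0,-0.003,0],[0.04,0,0,-0.03,0],[0.06,0,0,-0.06,0],[0.06,0,0,-0.06,0],[0.06,-0.0328,-0.045,0,0],[0.06,-0.0328,-0.045,0,0],[0.06,-0.0328,-0.045,0,0],[0.06,-0.0328,-0.045,0,0]]
  ]
}}

```text
time: 17.02
position: [0.5002, 0.0747, 0.1661]
tool_rot: [[-0.731, 0.682, 0.001], [0.682, 0.731, -0.0], [-0.001, 0.0, -1.0]]
force: [1.4, -0.2, -0.2]
opening: 0.706
finger_force: 0.0
```

Call:
{"api": "step_arm", "payload": {
  "rows": [
    [[0.06,-0.0328,-0.045,0,0],[0.06,-0.0328,-0.045,0,0],[0.06,-0.0328,-0.045,0,0],[0.06,-0.0328,-0.045,0,0],[0.06,-0.0328,-0.045,0,0],[0.06,0,0,0,-0.162],[0.06,0,0,0,-0.162],[0.06,0,0,0,-0.162],[0.06,0,0,0,-0.162],[0.06,0,0,0,-0.162]]
  ]
}}

```text
time: 18.27
position: [0.4668, -0.2001, 0.1659]
tool_rot: [[-0.998, -0.064, 0.0], [-0.064, 0.998, 0.0], [-0.0, 0.0, -1.0]]
force: [-1.0, -0.3, -0.0]
opening: 0.703
finger_force: 0.0
```

Call:
{"api": "step_arm", "payload": {
  "rows": [
    [[0.06,0,0,0,0],[0.06,0,0,0,0]]
  ]
}}

```text
time: 18.52
position: [0.4669, -0.2001, 0.1659]
tool_rot: [[-0.998, -0.057, 0.0], [-0.057, 0.998, -0.0], [-0.0, -0.0, -1.0]]
force: [0.8, -0.6, -0.7]
opening: 0.703
finger_force: 0.0
```

```bash
python3 - <<'E'
from h import *; from workcell import viewer
p,d,cal,t,R=look("w6"); C=cloud(cal,d)
near=np.hypot(C[...,0]-.467,C[...,1]+.2)<.06
m=((mask(p,(0,130,60),(6,255,255))|mask(p,(172,130,60),(180,255,255)))>0)&near; q=C[m]
r=cv2.minAreaRect((q[:,:2]*1000).astype(np.float32)); print("red",len(q),[np.round(x,1) for x in r],axis(q)[0],q.mean(0),q[:,2].max())
b=q[(q[:,2]>.03)&(q[:,2]<.041)]; print("body",len(b),b.mean(0),axis(b)[0],[np.round(x,1) for x in cv2.minAreaRect((b[:,:2]*1000).astype(np.float32))])
m=(mask(p,(14,80,50),(32,255,255))>0)&near&(C[...,2]>.003)&(C[...,2]<.008); f=C[m]; (c,rad)=cv2.minEnclosingCircle((f[:,:2]*1000).astype(np.float32)); print("foot",len(f),c,rad)
go(t,R,[c[0]/1e3,c[1]/1e3,.011])
p,d=viewer.capture("top"); cv2.imwrite("pics/top2.png",p[150:280,100:240,::-1].repeat(4,0).repeat(4,1))
E
```

```text
t 18.57 pos [ 0.4669 -0.2001  0.1658] yaw x -176.71 open 0.704
red 1441 [array([ 470.2, -198.9]), array([71.2, 20.6]), np.float64(3.8)] -176.83845989420018 [ 0.4659431  -0.19908287  0.0383938 ] 0.0489627267497858
body 1121 [ 0.47270863 -0.19874567  0.03645379] -176.55180219724124 [array([ 470.2, -198.9]), array([71.1, 20.6]), np.float64(3.8)]
foot 232 (462.1727600097656, -199.1216583251953) 17.677749633789062
tool shift [0.0047 0.0013 0.1548]
```

View pics/w6.png

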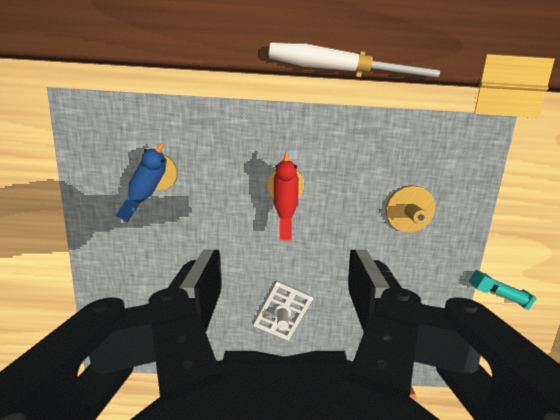

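View pics/top2.png

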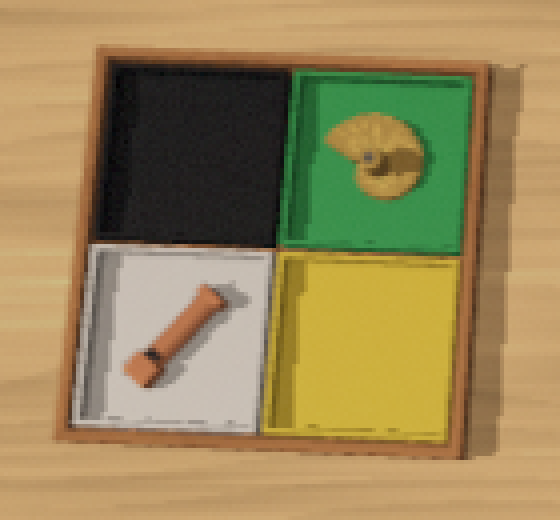

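The red bird is aligned under the tool at (285,200), with the foot centre measured at (0.462,-0.199), and the whistle lies flat in the white dish.

Call:
{"api": "step_arm", "payload": {
  "rows": [
    [[0.06,0.0047,0.001,0.03,0],[0.06,0,0,0.045,0],[0.06,0,0,0.04,0],[0.06,0,0,0.025,0],[0.06,0,0,0.01,0],[0.06,0,0,0.003,0],[0.06,0,0,0,0],[0.06,0,0,0,0]]
  ]
}}

```text
time: 19.62
position: [0.4631, -0.1998, 0.0139]
tool_rot: [[-0.998, -0.059, 0.002], [-0.059, 0.998, -0.001], [-0.002, -0.001, -1.0]]
force: [0.4, -0.0, -0.5]
opening: 0.702
finger_force: 0.0
```

Call:
{"api": "step_arm", "payload": {
  "rows": [
    [[0.0,0,0,0,0],[0.0,0,0,0,0],[0.0,0,0,0,0],[0.0,0,0,0,0],[0.0,0,0,0,0],[0.0,0,0,0,0]]
  ],
  "grip_force": 25
}}

```text
time: 20.38
position: [0.4623, -0.1995, 0.0133]
tool_rot: [[-0.998, -0.059, 0.001], [-0.059, 0.998, -0.0], [-0.001, -0.0, -1.0]]
force: [-1.7, 1.5, 5.2]
opening: 0.247
finger_force: 24.6
```

Call:
{"api": "step_arm", "payload": {
  "rows": [
    [[0.0,0,0,-0.01,0],[0.0,0,0,-0.04,0],[0.0,0,0,-0.05,0],[0.0,0,0,-0.02,0],[0.0,0,0,0,0]]
  ]
}}

```text
time: 21.0
position: [0.4634, -0.2, 0.1347]
tool_rot: [[-0.998, -0.059, 0.004], [-0.059, 0.998, -0.002], [-0.004, -0.002, -1.0]]
force: [-0.1, -0.7, -1.2]
opening: 0.252
finger_force: 24.7
```

Call:
{"api": "step_arm", "payload": {
  "rows": [
    [[0.0,-0.0103,0.0487,0,0],[0.0,-0.0103,0.0487,0,0],[0.0,-0.0103,0.0487,0,0],[0.0,-0.0103,0.0487,0,0],[0.0,-0.0103,0.0487,0,0],[0.0,-0.0103,0.0487,0,0],[0.0,-0.0103,0.0487,0,0],[0.0,-0.0103,0.0487,0,0],[0.0,0,0,0,0],[0.0,0,0,0,0]]
  ]
}}

```text
time: 22.25
position: [0.52, 0.1939, 0.1311]
tool_rot: [[-0.998, -0.06, -0.003], [-0.06, 0.998, -0.002], [0.003, -0.002, -1.0]]
force: [0.0, 0.2, -0.0]
opening: 0.247
finger_force: 24.8
```

Call:
{"api": "step_arm", "payload": {
  "rows": [
    [[0.0,0,0,0,0],[0.0,0,0,0,0]]
  ]
}}

```text
time: 22.5
position: [0.5212, 0.1931, 0.1327]
tool_rot: [[-0.998, -0.057, -0.0], [-0.057, 0.998, -0.0], [0.0, -0.0, -1.0]]
force: [0.0, -0.4, -0.8]
opening: 0.244
finger_force: 24.8
```

```bash
python3 - <<'E'
from h import *; from workcell import viewer
p,d,cal,t,R=look("w7"); go(t,R,[.5212,.1945,.021])
p,d=viewer.capture("scene"); cv2.imwrite("pics/s7.png",cv2.resize(p[40:240,220:440,::-1],None,fx=2.5,fy=2.5))
E
```

```text
t 22.55 pos [0.5213 0.1933 0.1328] yaw x -176.7 open 0.243
tool shift [1.000e-04 1.200e-03 1.118e-01]
```

View pics/s7.png

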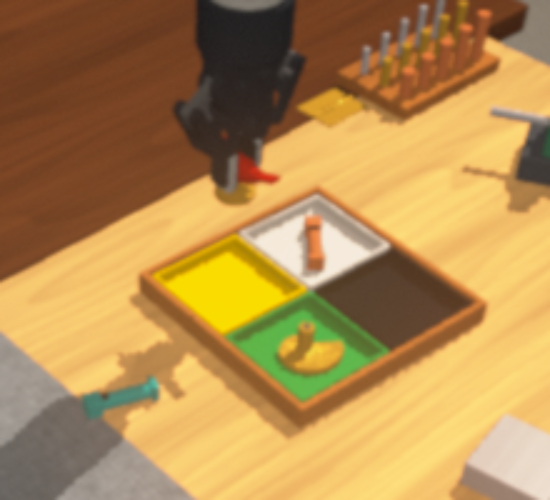

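The scene crop shows the bird held upright with its foot level, at about (240,180).

Call:
{"api": "step_arm", "payload": {
  "rows": [
    [[0.0,0,0.001,0.03,0],[0.0,0,0,0.04,0],[0.0,0,0,0.025,0],[0.0,0,0,0.01,0],[0.0,0,0,0.003,0],[0.0,0,0,0,0],[0.0,0,0,0.001,0],[0.0,0,0,0.001,0],[0.0,0,0,0,0],[0.0,0,0,0,0]]
  ]
}}

```text
time: 23.85
position: [0.5213, 0.1954, 0.0229]
tool_rot: [[-0.998, -0.059, 0.0], [-0.059, 0.998, 0.0], [-0.0, 0.0, -1.0]]
force: [0.2, 0.2, -0.1]
opening: 0.242
finger_force: 24.8
```

Call:
{"api": "step_arm", "payload": {
  "rows": [
    [[0.0,0,0,0.001,0],[0.0,0,0,0,0],[0.0,0,0,0,0]]
  ]
}}

```text
time: 24.22
position: [0.5212, 0.1954, 0.0218]
tool_rot: [[-0.998, -0.059, -0.0], [-0.059, 0.998, -0.0], [0.0, -0.0, -1.0]]
force: [-0.1, 0.1, -1.7]
opening: 0.245
finger_force: 24.8
```

Call:
{"api": "step_arm", "payload": {
  "rows": [
    [[0.0,0,0,0.0008,0],[0.0,0,0,0,0],[0.0,0,0,0,0]]
  ]
}}

```text
time: 24.6
position: [0.5214, 0.1954, 0.0213]
tool_rot: [[-0.998, -0.059, 0.0], [-0.059, 0.998, 0.0], [-0.0, 0.0, -1.0]]
force: [-1.3, -1.5, 2.4]
opening: 0.243
finger_force: 25.1
```

Call:
{"api": "step_arm", "payload": {
  "rows": [
    [[0.0,0,0,0.0005,0],[0.0,0,0,0,0],[0.0,0,0,0,0]]
  ]
}}

```text
time: 24.98
position: [0.5214, 0.1955, 0.0213]
tool_rot: [[-0.998, -0.059, 0.001], [-0.059, 0.998, 0.0], [-0.001, 0.0, -1.0]]
force: [-2.6, -1.4, 6.8]
opening: 0.251
finger_force: 25.4
```

Call:
{"api": "step_arm", "payload": {
  "rows": [
    [[0.035,0,0,0,0],[0.045,0,0,0,0],[0.05,0,0,-0.003,0],[0.05,0,0,0,0],[0.05,0,0,-0.03,0],[0.05,0,0,-0.06,0],[0.045,0,0,-0.055,0],[0.045,-0.0072,-0.0494,0,0],[0.045,-0.0072,-0.0494,0,0],[0.045,-0.0072,-0.0494,0,0]]
  ]
}}

```text
time: 26.22
position: [0.5519, 0.0475, 0.1689]
tool_rot: [[-0.998, -0.06, 0.001], [-0.06, 0.998, 0.0], [-0.001, 0.0, -1.0]]
force: [1.0, 0.1, -0.5]
opening: 0.525
finger_force: 0.0
```

Call:
{"api": "step_arm", "payload": {
  "rows": [
    [[0.04,-0.0072,-0.0494,0,0],[0.04,-0.0072,-0.0494,0,0],[0.04,-0.0072,-0.0494,0,0],[0.04,-0.0072,-0.0494,0,0],[0.04,-0.0072,-0.0494,0,0],[0.04,0,0,0,0],[0.04,0,0,0,0],[0.04,0,0,0,0]]
  ]
}}

```text
time: 27.22
position: [0.602, -0.1943, 0.1685]
tool_rot: [[-0.998, -0.061, -0.0], [-0.061, 0.998, 0.0], [0.0, 0.0, -1.0]]
force: [0.7, 0.1, -0.6]
opening: 0.471
finger_force: 0.0
```

```bash
python3 - <<'E'
from h import *; from workcell import viewer
p,d,cal,t,R=look("w8"); C=cloud(cal,d)
q=C[(C[...,2]>.024)&(C[...,2]<.032)&(np.hypot(C[...,0]-.6024,C[...,1]+.1958)<.02)]; print(len(q),q.mean(0),[np.round(x,1) for x in cv2.minAreaRect((q[:,:2]*1000).astype(np.float32))])
go(t,R,[*q.mean(0)[:2],.011])
p,d=viewer.capture("scene"); a=cv2.resize(p[90:240,250:440,::-1],(570,450)); b=cv2.resize(viewer.capture("wrist")[0][:,:,::-1],(228,171)); o=np.zeros((450,798,3),np.uint8); o[:,:570]=a; o[:171,570:]=b; cv2.imwrite("pics/s8.png",o)
E
```

```text
t 27.27 pos [ 0.6021 -0.1943  0.1687] yaw x -176.5 open 0.469
138 [ 0.60178354 -0.19441943  0.02751836] [array([ 602.1, -194.5]), array([11.4, 10.9]), np.float64(3.5)]
tool shift [ 0.0003 -0.0002  0.1577]
```

View pics/s8.png

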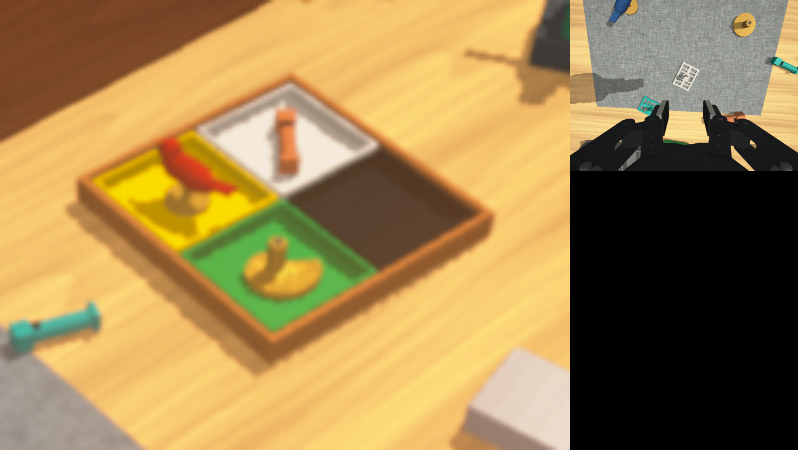

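The red bird stands upright in the yellow dish at (190,180), and the knob is centred under the tool.

Call:
{"api": "step_arm", "payload": {
  "rows": [
    [[0.04,0,0,0.03,0],[0.04,0,0,0.045,0],[0.04,0,0,0.04,0],[0.04,0,0,0.025,0],[0.04,0,0,0.013,0],[0.04,0,0,0.004,0],[0.04,0,0,0,0],[0.04,0,0,0,0]]
  ]
}}

```text
time: 28.38
position: [0.6032, -0.196, 0.0129]
tool_rot: [[-0.998, -0.059, 0.002], [-0.059, 0.998, -0.001], [-0.002, -0.001, -1.0]]
force: [0.2, 0.6, 0.3]
opening: 0.47
finger_force: 0.0
```

Call:
{"api": "step_arm", "payload": {
  "rows": [
    [[0.0,0,0,0,0],[0.0,0,0,0,0],[0.0,0,0,0,0],[0.0,0,0,0,0],[0.0,0,0,0,0]]
  ],
  "grip_force": 35
}}

```text
time: 29.0
position: [0.6026, -0.1959, 0.0123]
tool_rot: [[-0.998, -0.059, 0.001], [-0.059, 0.998, -0.0], [-0.001, -0.0, -1.0]]
force: [-0.8, -0.8, 5.7]
opening: 0.12
finger_force: 34.3
```

Call:
{"api": "step_arm", "payload": {
  "rows": [
    [[0.0,0,0,-0.01,0],[0.0,0,0,-0.05,0],[0.0,0,0,-0.05,0],[0.0,0,0,-0.02,0]]
  ]
}}

```text
time: 29.5
position: [0.6037, -0.1963, 0.1455]
tool_rot: [[-0.998, -0.059, 0.005], [-0.059, 0.998, -0.002], [-0.005, -0.002, -1.0]]
force: [-0.6, 0.3, -0.6]
opening: 0.117
finger_force: 34.1
```

Call:
{"api": "step_arm", "payload": {
  "rows": [
    [[0.0,-0.0063,0.0538,0,0],[0.0,-0.0063,0.0538,0,0],[0.0,-0.0063,0.0538,0,0],[0.0,-0.0063,0.0538,0,0],[0.0,-0.0063,0.0538,0,0],[0.0,-0.0063,0.0538,0,0],[0.0,-0.0063,0.0538,0,0],[0.0,-0.0063,0.0538,0,0],[0.0,-0.0063,0.0538,0,0],[0.0,0,0,0,0]]
  ]
}}

```text
time: 30.75
position: [0.629, 0.2956, 0.1405]
tool_rot: [[-0.998, -0.065, -0.001], [-0.065, 0.998, 0.001], [0.001, 0.001, -1.0]]
force: [1.3, -1.1, -0.6]
opening: 0.121
finger_force: 34.3
```

Call:
{"api": "step_arm", "payload": {
  "rows": [
    [[0.0,0,0,0,0],[0.0,0,0,0,0],[0.0,0,0,0,0]]
  ]
}}

```text
time: 31.12
position: [0.6304, 0.2895, 0.1418]
tool_rot: [[-0.998, -0.057, 0.0], [-0.057, 0.998, -0.0], [0.0, -0.0, -1.0]]
force: [0.9, 0.1, -0.8]
opening: 0.117
finger_force: 34.3
```

```bash
python3 - <<'E'
from h import *
p,d,cal,t,R=look("w9"); go(t,R,[.6304,.2909,.020])
E
```

```text
t 31.18 pos [0.6304 0.2896 0.1418] yaw x -176.72 open 0.114
tool shift [-0.      0.0013  0.1218]
```

View pics/w9.png

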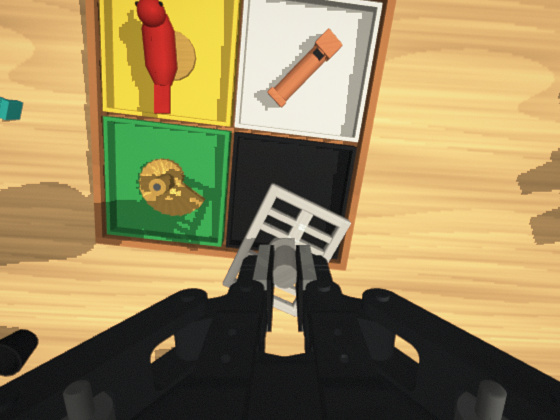

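The door hangs level at (290,240) over the black dish, and the other three parts are in place.

Call:
{"api": "step_arm", "payload": {
  "rows": [
    [[0.0,0,0.0005,0.03,0],[0.0,0,0,0.045,0],[0.0,0,0,0.03,0],[0.0,0,0,0.01,0],[0.0,0,0,0.003,0],[0.0,0,0,0,0],[0.0,0,0,0.001,0],[0.0,0,0,0.001,0],[0.0,0,0,0,0],[0.0,0,0,0,0]]
  ]
}}

```text
time: 32.42
position: [0.6301, 0.2915, 0.0216]
tool_rot: [[-0.998, -0.059, 0.0], [-0.059, 0.998, 0.0], [-0.0, 0.0, -1.0]]
force: [0.4, 0.1, -0.0]
opening: 0.122
finger_force: 34.3
```

Call:
{"api": "step_arm", "payload": {
  "rows": [
    [[0.0,0,0,0.001,0],[0.0,0,0,0,0],[0.0,0,0,0,0]]
  ]
}}

```text
time: 32.8
position: [0.63, 0.2915, 0.0204]
tool_rot: [[-0.998, -0.059, -0.0], [-0.059, 0.998, -0.0], [0.0, -0.0, -1.0]]
force: [-1.1, -0.1, -1.1]
opening: 0.122
finger_force: 34.4
```

Call:
{"api": "step_arm", "payload": {
  "rows": [
    [[0.0,0,0,0.0008,0],[0.0,0,0,0,0],[0.0,0,0,0,0]]
  ]
}}

```text
time: 33.17
position: [0.6301, 0.2915, 0.0204]
tool_rot: [[-0.998, -0.059, 0.0], [-0.059, 0.998, 0.0], [-0.0, 0.0, -1.0]]
force: [-2.2, -1.4, 5.2]
opening: 0.123
finger_force: 34.7
```

Contact felt. Release, rise clear and check.

Call:
{"api": "step_arm", "payload": {
  "rows": [
    [[0.025,0,0,0,0],[0.03,0,0,0,0],[0.035,0,0,-0.003,0],[0.035,0,0,-0.02,0],[0.035,0,0,-0.055,0],[0.035,0,0,-0.055,0],[0.035,-0.02,0.03,-0.03,0],[0.035,0,0.03,0,0],[0.035,0,0,0,0],[0.035,0,0,0,0]]
  ]
}}

```text
time: 34.42
position: [0.6462, 0.3522, 0.182]
tool_rot: [[-0.998, -0.059, -0.001], [-0.059, 0.998, -0.001], [0.001, -0.001, -1.0]]
force: [-0.2, 1.2, -0.3]
opening: 0.411
finger_force: 0.0
```

```bash
python3 - <<'E'
from h import *; from workcell import viewer
t,_=viewer.capture("top"); s,_=viewer.capture("scene")
o=np.zeros((420,790,3),np.uint8); o[:,:420]=cv2.resize(t[140:290,100:480,::-1],(420,420//2*1)).repeat(2,0); o[:,420:]=cv2.resize(s[90:230,255:425,::-1],(370,420)); cv2.imwrite("pics/fin.png",o)
E
```

```text
(no output)
```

View pics/fin.png

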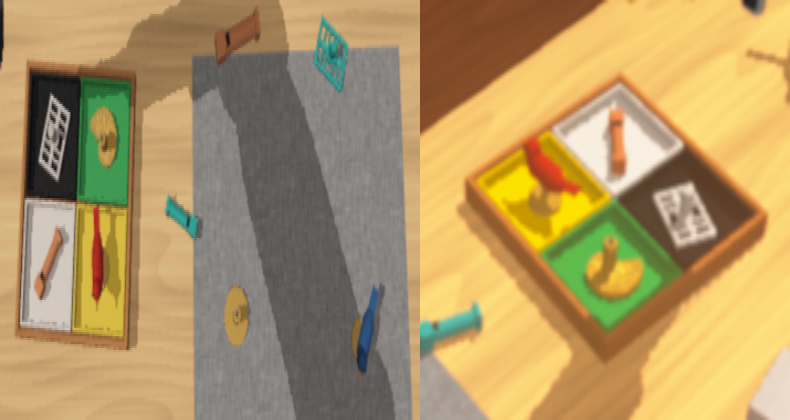

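All four parts sit in their dishes, with the door flat in the black one at (685,210). The plain disc, the blue bird and the other look-alikes have not moved.

```bash
python3 -c "
from workcell import manip
print(manip.finish_job())"
```

```text
the job is handed in; nothing more can be done
None
```

The job is handed in after about 34 s: the snail cam, whistle, red bird (upright) and cage door are in their dishes, set down in that order, and the look-alikes were left alone.

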